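Fit the V-nest into the tapered dovetail way of a gauge stand

TASK

Set up the gauge stand for shafts: take the V-grooved nest from the mat, set it on the stand's granite plate and slide its dovetail foot, narrow end first, into the tapered way until it wedges tight. Feel for the fit and press it home with a firm, steady push of about 16 newtons, not over 20; then let go, with the nest wedged and sitting flat on the plate, and leave the flat-topped nest and everything else on the bench as it is.

Things in the scene. Friction and masses are not known exactly. Their poses are not given: they have to be found in the camera images.
- nest_v_grip (a point): Centre of the V-nest, 38 mm above its underside, on its long centre line. Its x points to the narrow (leading) end of the foot, y to the tapered flank, z up. To grip: body 34 mm wide across y, 64 mm long in x, flat upright sides from 18 to 54 mm above the underside; below 18 mm is the wider dovetail foot.
- nest_v: The nest itself, aluminium, 0.24-0.39 kg, origin under its middle, axes as the grip point. On top a 90 degree V along x, and a steel end stop (34 mm wide, top 64 mm up) at the wide end, x = -32. Foot 64 long, 60 degree flanks; at the underside it reaches y = -22 (straight side) and on the tapered side y = 24.7 at the wide end, 19.3 at the narrow. Held 1 mm high it jams 7 mm early, and is loose once let down.
- stand: Heavy fixed gauge stand: black granite plate 300 x 160 mm, top 50 mm above the bench, origin under its middle, y left. +x is the way the nest slides in, towards the column at x = 130 (dial swung aside at y = 108, over 155 mm up). Plate bare from x = -150 to -15. The steel strip at -y is straight: flank foot on y = -22, x from -15 to 75, 14.5 mm high, no lead-in chamfer.
- way_mouth (a point): Open end of the way, on the plate top at stand x = -15, y = 0; axes as the stand. The left strip (gib) tapers 1:12: flank foot near y = 24.4 here, 16.9 at x = 75, but set by hand 1.6 mm either way, so the nest comes tight with its middle anywhere from x = -5 to 33 in the stand. At y = 0 the foot rubs the straight strip; entering, it has 3.5 to 6.5 mm of play, all to the left, none when home.
- nest_flat: The other nest, not wanted: same foot and body but a round flat anvil, 33 mm across, on top in place of the V. Lies on the mat beside the V-nest, either one nearer the stand. Origin under its middle, x to its narrow end. 56 mm high.
- mat: Dark grey rubber mat, 170 x 250 x 3 mm, fixed, under both nests and the ring gauge. Origin under its middle.
- ring_gauge: Steel ring gauge, 40 mm across, 14 mm high, on the far half of the mat. Origin under its middle. Leave alone.
- caliper: Digital caliper lying on the bench, 235 mm long, 12 mm high. Origin under the beam's middle. Leave alone.
- micrometer: Small outside micrometer lying on the bench left of the robot, 17 mm high. Leave alone.
- gauge_block_case: Closed wooden gauge block case, 100 x 160 x 44 mm. Origin under its middle. Leave alone.
- shaft_sample: Turned steel shaft, 105 mm long, 24 mm across, lying on the bench right of the robot. Leave alone.
- water_bottle: Purple water bottle, 68 mm across, 200 mm high, standing beyond the stand. Leave alone.
- screwdriver: Screwdriver, 170 mm, lying on the bench left of the stand. Leave alone.
There are look-alikes about, which are no part of the job. What is shaped like the nest_v but red is not meant.

How it is judged:
On the way:
1. the nest stands on the plate with its narrow end started in the way (x of nest_v in the frame of stand between -0.042 and 0.042 m and y of nest_v in the frame of stand between -0.006 and 0.006 m and z of nest_v in the frame of stand between 0.046 and 0.055 m), for 0.1 s.
At the end, for the whole second after the job is handed in: The V-nest is at rest in the way, flat on the plate (height within 3 mm, level within 0.03 rad), in line within 0.025 rad and 4 mm, its middle -12 to 42 mm along x, and still wedged: it bears on plate and strip with over 42 N in all (loose: 4 N; a 13 N push along the way does it) (y of nest_v in the frame of stand between -0.004 and 0.004 m and z of nest_v in the frame of stand between 0.047 and 0.0525 m and angle between the x axis of nest_v and the x axis of stand, either way round below 0.025 rad and angle between nest_v's own z axis and vertical below 0.03 rad and linear speed of nest_v below 0.01 m/s and contact force between nest_v and stand above 42 N and x of nest_v in the frame of stand between -0.012 and 0.042 m); the robot touches nothing.
It fails at once if the nest is forced: over 85 N on the plate and strip in all, as from a push of over 20 N (contact force between nest_v and stand above 85 N).
It fails at once if the other nest or something else on the bench is shifted by over 20 mm (distance of any of nest_flat, ring_gauge, caliper, micrometer, gauge_block_case, shaft_sample, water_bottle, screwdriver from where it was at the start of the episode above 0.02 m).
It also fails if it takes over 58 s, if anything falls off the work surface, if the arm or the gripper's body presses on something with over 40 N, if the wrist force passes 120 N, or if a joint passes its speed limit or range.

ROBOT

A 6-joint arm with a two-finger parallel gripper is mounted at the origin on the work surface. World frame = base frame: x ahead of the robot, y to its left, z up, the work surface at z = 0. Lengths are in m, angles in rad, forces in N, time in s.
With the tool pointing down it reaches from about 0.35 to 0.975 m from the base axis. Payload 7.1 kg.
Tool frame: the origin (TCP) lies midway between the tips of the shut fingers; the grasp point (between the pads) lies 19 mm behind it; z points along the fingers, x is the direction in which the jaws open and shut, and the axes are right-handed (so a half turn about z gives the same grasp; the last joint's range is limited). The gripper opens to 88 mm and grips with 3 to 60 N. Pads are 20 mm wide; open, the fingers measure 115 mm over their backs; the gripper's body (75 mm by 178 mm) begins 61 mm behind the grasp point.
Start: joints at [1.194, 0.423, 1.63, -0, 1.089, -0.019], TCP at [0.219, 0.585, 0.223] pointing down, gripper open.
Joint ranges: [-3, 3], [-0.9, 2.11], [0.09, 2.58], [-1.31, 4.45], [0.11, 2.69], [-2.54, 2.54]. Speed limits (rad/s): [2.39, 2.39, 3.01, 3.14, 3.14, 3.14].

INTERFACE

Orientations are given as a unit quaternion [w, x, y, z].
In Python, from station import move_pose, movel, movej, command_gripper, wait, inverse_kinematics, read_camera, camera_info, MotionError, job_done, get_time, get_joint_pos, get_qvel, get_effort, get_tcp_pos, get_ee_rot, get_ft_force, get_ft_torque, get_grip_width gives the robot as it stands. Calls block until the motion is done:
- move_pose(position, orientation): joint-space move of the TCP to a pose.
- movel(position, frame=None, v=0.15, until_force=None): straight line of the TCP; frame=None keeps the orientation; v is the mean speed in m/s. With until_force (N) it stops when the force on the tool has changed by that much, and returns True; else False.
- movej(angles): joint-space move.
- command_gripper(opening): opening from 0.0 (shut) to 1.0 (fully open); the grip force is fixed at half the most; returns when the fingers have stopped.
- wait(seconds).
- inverse_kinematics(position, orientation): joint angles nearest the present ones, or None.
- read_camera(name): name is "scene" or "top" or "wrist"; returns the picture (384x512x3 uint8, red, green, blue); there is no depth.
- camera_info(name): a dict with "intrinsics" (3x3 intrinsics, pixels), "T" (4x4, takes a point from camera to world coordinates); the wrist camera has in their place "tool_from_camera" (4x4, takes a point from camera to tool coordinates, whose origin is the TCP and whose axes are the tool frame's). Camera axes: x right, y up, looking along -z (the intrinsics and any distortion apply to the point x, -y, -z); pixel columns grow to the right and rows downward; lengths in m; the calibration is good to about 2 mm. A picture is of the moment at which its call begins: read the wrist's pose just before it. camera_info takes no time and is no camera call.
A pose or a line that the arm cannot do raises MotionError and nothing moves.
- job_done(): hands the job in, once; it reports no verdict.
Readings, each from a call of its own:
- get_time(): time.
- get_joint_pos(): joint angles.
- get_qvel(): joint speeds.
- get_effort(): joint torques, N m.
- get_tcp_pos(): TCP position.
- get_ee_rot(): TCP orientation.
- get_ft_force(): force on the tool from outside, world axes, zero at the start.
- get_ft_torque(): the same for the moment, N m.
- get_grip_width(): opening from 0.0 (shut) to 1.0 (fully open).
Only numpy, scipy, OpenCV 4.12 (cv2) and the standard library are available. Lean on these libraries where they do the work, as an engineer would, in place of code of your own. Each camera call takes 0.05 s, during which the arm holds its last target. There are 200 camera calls.

## Working session

There is one attempt and no reset: what is moved stays moved. The work goes in short steps, each a Python script; the robot and the scene stay as the last script left them, time stands still between calls to the robot, and variables do not carry over. Pictures are saved under pics/ and viewed, about 8 in all and at most 12, crops included, and the job is handed in when it is done.

```bash
mkdir -p pics; cat > h.py <<'E'
import numpy as np, cv2
from station import *
def snap(name,fn):
    im=read_camera(name); cv2.imwrite('pics/'+fn,im[:,:,::-1]); return im
def ray(name,uv,T=None):
    ci=camera_info(name);K=np.array(ci['intrinsics'])
    if T is None: T=np.array(ci['T'])
    d=np.linalg.inv(K)@np.array([uv[0],uv[1],1.]); d=np.array([d[0],-d[1],-d[2]])
    return T[:3,3],T[:3,:3]@d
def onz(name,uv,z,T=None):
    o,d=ray(name,uv,T); return o+d*(z-o[2])/d[2]
def proj(name,p,T=None):
    ci=camera_info(name);K=np.array(ci['intrinsics'])
    if T is None: T=np.array(ci['T'])
    q=np.linalg.inv(T)@np.append(p,1); q=K@np.array([q[0],-q[1],-q[2]]); return q[:2]/q[2]
def q2R(q):
    from scipy.spatial.transform import Rotation as R
    return R.from_quat([q[1],q[2],q[3],q[0]]).as_matrix()
def wristT():
    T=np.eye(4);T[:3,:3]=q2R(get_ee_rot());T[:3,3]=get_tcp_pos()
    return T@np.array(camera_info('wrist')['tool_from_camera'])
E
python3 - <<'E'
from h import *
a=snap('top','top.png');b=snap('scene','scene.png')
for n in('top','scene'):
    ci=camera_info(n);print(ci)
print(camera_info('wrist'),get_ee_rot(),get_time())
E
```

```text
{'intrinsics': array([[425.27802682,   0.        , 251.17429437],
       [  0.        , 425.27802682, 197.52143817],
       [  0.        ,   0.        ,   1.        ]]), 'T': array([[-0.01209465,  0.99590918, -0.08954677,  0.40833668],
       [-0.9998151 , -0.01338357, -0.0138074 ,  0.05607817],
       [-0.01494937,  0.08936321,  0.99588691,  1.1818777 ],
       [ 0.        ,  0.        ,  0.        ,  1.        ]])}
{'intrinsics': array([[418.16408375,   0.        , 259.41826487],
       [  0.        , 418.16408375, 200.13493059],
       [  0.        ,   0.        ,   1.        ]]), 'T': array([[ 0.05560891, -0.66006406,  0.74914824,  1.381996  ],
       [ 0.99844814,  0.03901095, -0.03974231,  0.02837336],
       [-0.00299252,  0.75019569,  0.66120909,  0.84673179],
       [ 0.        ,  0.        ,  0.        ,  1.        ]])}
{'intrinsics': array([[279.01695217,   0.        , 256.62326289],
       [  0.        , 279.01695217, 193.984478  ],
       [  0.        ,   0.        ,   1.        ]]), 'tool_from_camera': array([[ 9.99999719e-01, -1.19049682e-04,  7.39932241e-04,
         8.57353726e-04],
       [ 1.12178132e-04, -9.52403365e-01, -3.04840642e-01,
        -8.45588032e-02],
       [ 7.41005138e-04,  3.04840639e-01, -9.52403085e-01,
        -1.61877641e-01],
       [ 0.00000000e+00,  0.00000000e+00,  0.00000000e+00,
         1.00000000e+00]])} [ 3.74266185e-04  8.21637534e-01  5.70009916e-01 -5.64519025e-04] 0.1
```

View pics/top.png

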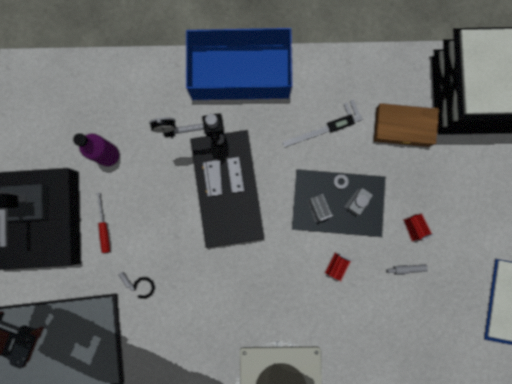

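View pics/scene.png

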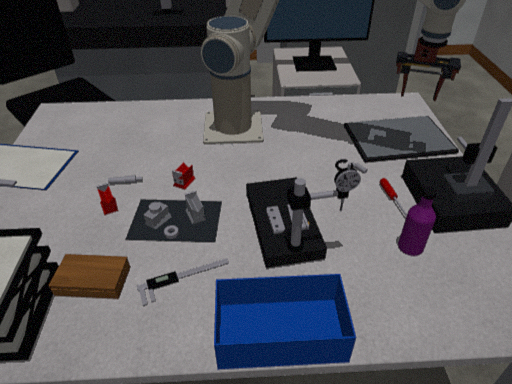

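Top view: stand plate at about (228,188) with its column at the top. The mat holds two silver nests, at (321,208) and (358,201). The red look-alikes at (338,266) and (418,227) are out. The left nest appears to have the V groove and the right one the round anvil. I'll check that with an enlarged crop and get the plate outline.

```bash
python3 - <<'E'
from h import *
a=cv2.imread('pics/top.png');b=cv2.imread('pics/scene.png')
c=np.hstack([cv2.resize(a[165:240,290:390],(600,450),interpolation=cv2.INTER_CUBIC)[:, :400+200],])
d=cv2.resize(b[185:245,125:225],(600,360),interpolation=cv2.INTER_CUBIC)
e=cv2.resize(a[125:250,185:270],(340,500),interpolation=cv2.INTER_CUBIC)
L=np.vstack([cv2.resize(c,(400,300)),cv2.resize(d,(400,240))])
cv2.imwrite('pics/crop1.png',np.hstack([L,cv2.resize(e,(367,540))]))
# plate fit: dark mask
g=a.max(2); m=((g<62)).astype(np.uint8); m[:, :185]=0;m[:,272:]=0;m[:130]=0;m[255:]=0
m=cv2.morphologyEx(m,cv2.MORPH_CLOSE,np.ones((5,5)))
cs=max(cv2.findContours(m,0,1)[0],key=cv2.contourArea)
print(cv2.contourArea(cs),cv2.minAreaRect(cs),cv2.approxPolyDP(cs,4,True).reshape(-1,2).tolist())
for uv in [(206,247),(264,239),(248,131)]: print(onz('top',uv,.05))
E
```

```text
6258.0 ((225.60487365722656, 185.87806701660156), (116.70182800292969, 58.310211181640625), 81.30449676513672) [[205, 130], [204, 137], [191, 142], [206, 246], [261, 239], [246, 131]]
[0.38013076 0.19303496 0.05      ]
[0.39938145 0.03914023 0.05      ]
[0.69126754 0.0781862  0.05      ]
```

View pics/crop1.png

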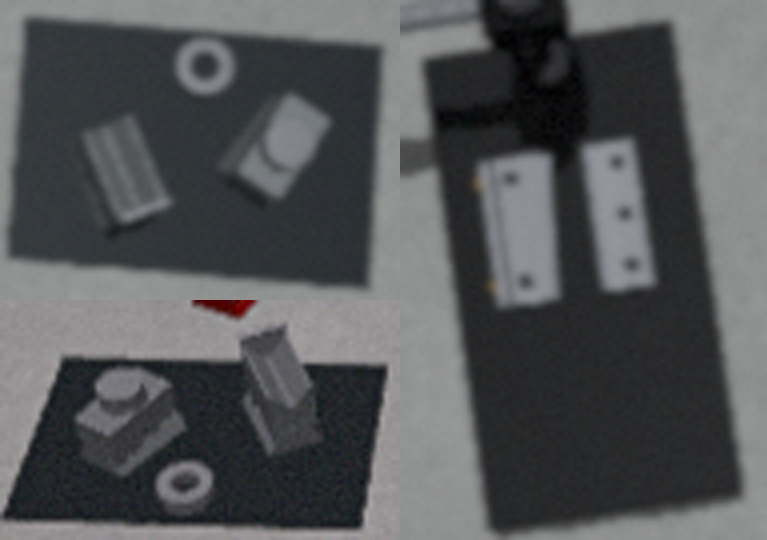

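The crop settles it. The nest at (321,208) has the V, with its end stop towards the robot, so its narrow end points away and slightly left. The one at (358,201) has the round anvil. I'll now look at both the V-nest and the stand with the wrist camera.

```bash
cat >> h.py <<'E'
def quat(th):
    from scipy.spatial.transform import Rotation as R
    c,s=np.cos(th),np.sin(th)
    q=R.from_matrix(np.array([[-s,c,0],[c,s,0],[0,0,-1.]])).as_quat()
    return [q[3],q[0],q[1],q[2]]
E
python3 - <<'E'
from h import *
ths=np.radians(7.6); S=np.array([.539,.136]); ex=np.array([np.cos(ths),np.sin(ths)])
n=onz('top',(321.7,208.7),.05); print('nest',n)
p=S+ex*.01
move_pose([*p,.19],quat(ths)); wait(.3); T1=wristT(); a=snap('wrist','w_stand.png')
move_pose([n[0],n[1],.19],quat(np.radians(25))); wait(.3); T2=wristT(); b=snap('wrist','w_nest.png')
np.savez('T.npz',T1=T1,T2=T2)
cv2.imwrite('pics/w2.png',np.hstack([cv2.resize(a[50:330,120:400],(400,400)),cv2.resize(b[50:330,120:400],(400,400))])[:,:,::-1])
print(get_time())
E
```

```text
nest [ 0.47774279 -0.11544222  0.05      ]
3.8333
```

View pics/w2.png

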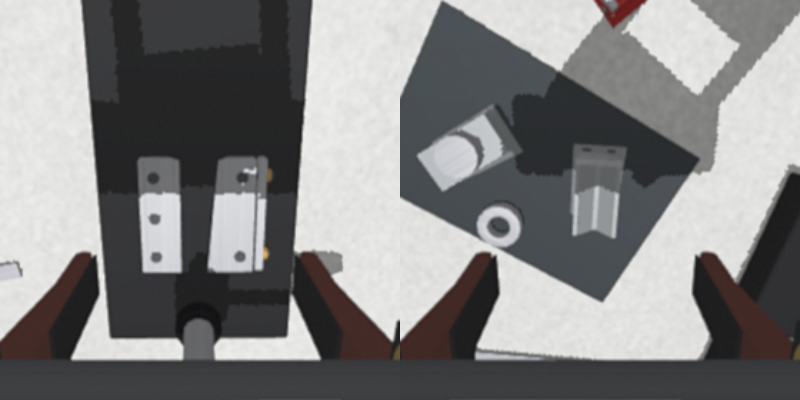

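Wrist view, left half: the stand with the straight strip at (160,215), the gib at (240,215) and the column below. Right half: the V-nest with its end stop at the top (600,150) and its narrow end at about (594,235); the flat nest is at (465,150), clear of the fingers. Next, exact edges.

```bash
python3 - <<'E'
from h import *
Z=np.load('T.npz');T1,T2=Z['T1'],Z['T2']
a=cv2.imread('pics/w_stand.png').max(2); b=cv2.imread('pics/w_nest.png')
f=lambda u,v,ox=0:((u-ox)*.7+120,v*.7+50)
# straight strip: per-row edges
def edges(row,u0,u1,thr):
    r=a[row,u0:u1].astype(float)-thr; i=np.where(r>0)[0]; l,h=i[0],i[-1]
    s=lambda k,j: k+ (0-r[k])/(r[j]-r[k])*(j-k)
    return u0+s(l,l-1),u0+s(h,h+1)
L=[];Rr=[]
for row in range(166,238,4):
    thr=70 if row<184 else 120
    e=edges(row,205,255,thr)
    L.append(onz('wrist',(e[0],row),.0645,T1)[:2]);Rr.append(onz('wrist',(e[1],row),.0645,T1)[:2])
for nm,P in(('outer',L),('inner',Rr)):
    P=np.array(P);k=np.polyfit(P[:,0],P[:,1],1);print(nm,np.degrees(np.arctan(k[0])),k, np.abs(np.polyval(k,P[:,0])-P[:,1]).max())
for u in(225,230,240):print(u,a[155:168,u].tolist(),a[234:246,u].tolist())
# plate side edges at z=.05 : transitions plate(dark)->bench
for lo,hi,sgn in((170,215,1),(300,345,-1)):
    P=[]
    for row in range(130,220,6):
        r=a[row,lo:hi].astype(float); g=np.diff(r); j=np.argmax(-g*sgn); P.append(onz('wrist',(lo+j+.5,row),.05,T1)[:2])
    P=np.array(P);k=np.polyfit(P[:,0],P[:,1],1);r=np.polyval(k,P[:,0])-P[:,1];print('plate',np.degrees(np.arctan(k[0])),k,abs(r).max())
m=((b.max(2)>85)).astype(np.uint8)
for u,v,z in((573,233,.057),(616,238,.057),(574,145,.067),(627,147,.067)):
    print(onz('wrist',f(u,v,400),z,T2))
E
python3 - <<'E'
import cv2
b=cv2.imread('pics/w_nest.png');a=cv2.imread('pics/w_stand.png')
import numpy as np
cv2.imwrite('pics/z.png',np.hstack([cv2.resize(b[140:225,230:290],(420,595),interpolation=2),cv2.resize(a[150:245,205:265],(375,595),interpolation=2)]))
E
```

```text
outer 7.782220136491331 [0.13666683 0.02024731] 0.0012791317927372536
inner 8.124835782124578 [0.14276335 0.04841077] 0.00030551362073380495
225 [39, 35, 37, 40, 64, 96, 112, 112, 112, 112, 112, 112, 112] [217, 215, 214, 215, 217, 211, 166, 89, 51, 55, 57, 57]
230 [38, 39, 36, 39, 65, 95, 111, 113, 113, 112, 113, 111, 112] [196, 215, 216, 216, 218, 214, 168, 90, 51, 56, 57, 57]
240 [36, 37, 38, 35, 45, 76, 102, 112, 113, 112, 111, 112, 113] [218, 217, 217, 216, 218, 214, 168, 90, 51, 53, 56, 56]
plate 7.932141454113742 [ 0.13933329 -0.0161173 ] 0.00031353965532746053
plate 7.758826650566747 [0.13625094 0.14494651] 0.0006078900407529286
[ 0.5151916  -0.11607334  0.057     ]
[ 0.50456874 -0.08328372  0.057     ]
[ 0.44935761 -0.14414604  0.067     ]
[ 0.43457738 -0.10916717  0.067     ]
```

View pics/z.png

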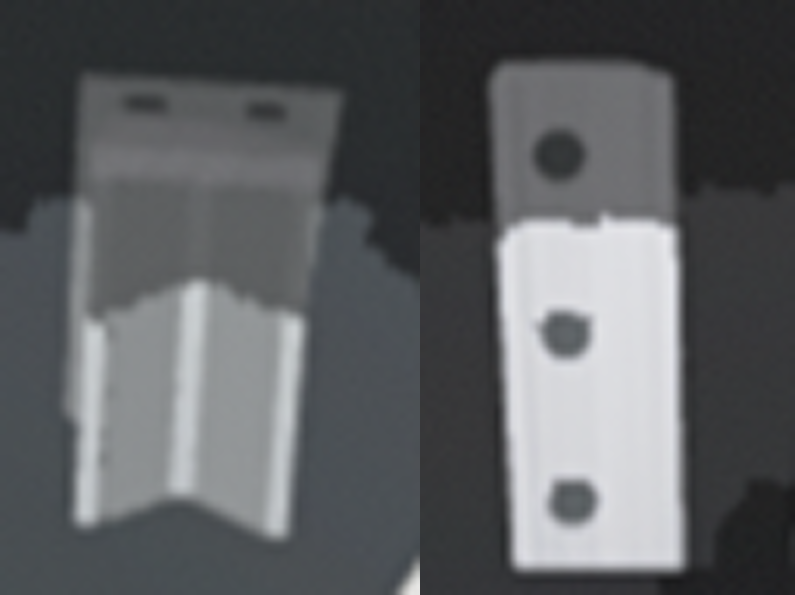

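Zoom: the V-nest's narrow-end top corners are at wrist px (240.7,215.0) and (271.1,217.1). Its wide-end foot corners are at (241.7,150.3) and (279,153.1). The straight strip's inner edge is clean, and the plate width comes out at 159.5 mm against the true 160, so the calibration holds. Now compute the poses and grasp.

```bash
cat >> h.py <<'E'
THS=np.radians(7.9); EX=np.array([np.cos(THS),np.sin(THS)]); EY=np.array([-EX[1],EX[0]])
E
python3 - <<'E'
from h import *
Z=np.load('T.npz');T1,T2=Z['T1'],Z['T2']
w=lambda u,v,z,T:onz('wrist',(u,v),z,T)[:2]
A,B=w(240.7,215,.057,T2),w(271.1,217.1,.057,T2); C,D=w(241.7,150.3,.003,T2),w(279,153.1,.003,T2)
N=(A+B)/2; yv=(B-A)/np.linalg.norm(B-A); W=(C+D)/2; W=W-yv*.00135
th=np.arctan2(*(N-W)[::-1]); c=(N+W)/2
print('len',np.linalg.norm(N-W),'w',np.linalg.norm(B-A),np.linalg.norm(D-C),'th',np.degrees(th),np.degrees(np.arctan2(-yv[0],yv[1])),c)
# stand
P=w(228,240.45,.0645,T1); Pn=w(228,159.35,.05,T1); Pn2=w(228,159.35,.0645,T1)
print('strip far',P@EX,'near z05',Pn@EX,'near z0645',Pn2@EX)
ys=(np.array([.55,.1427634*.55+.04841077])@EY)+.0136
yc=np.array([.55,.1378*.55+.06441])@EY
x0=P@EX-.075
print('y0 strip',ys,'plate',yc)
np.save('stand.npy',[x0,ys])
n=np.array([*c]); q=quat(th)
command_gripper(.62)
move_pose([*c,.10],q); 
hit=movel([*c,.025],v=.1,until_force=8); print('hit',hit,get_tcp_pos())
command_gripper(0.0); print('grip mm',get_grip_width()*88,get_time())
movel([*c,.14],v=.12); wait(.3);print(get_ft_force(),get_grip_width()*88,get_time())
np.save('wT3.npy',wristT()); snap('wrist','w_held.png')
E
```

```text
len 0.06490871373260935 w 0.03468672510791533 0.04683668301048359 th 21.42311790582238 20.82452630232643 [ 0.48112262 -0.11118241]
strip far 0.625897700339031 near z05 0.5350907230526283 near z0645 0.5323699514223835
y0 strip 0.06373149977446435 plate 0.06327492642558022
hit False [ 0.48163705 -0.11130468  0.02553094]
grip mm 33.94014456117318 6.3417
[-0.45015329 -0.46015466 -3.2039848 ] 33.96241648077029 7.75
```

Grasped: jaws at 34.0 mm and 3.2 N of weight, which fits. Next, carry it over, set it down on the bare plate and start it in the way.

```bash
cat > place.py <<'E'
from h import *
x0,y0=np.load('stand.npy')
S=lambda x,y,z:[*(EX*(x+x0)+EY*(y+y0)),z]
q=quat(THS)
def st():
    p=np.array(get_tcp_pos());f=np.array(get_ft_force());return np.round([1e3*(p[:2]@EX-x0),1e3*(p[:2]@EY-y0),1e3*p[2]],2),np.round([f[:2]@EX,f[:2]@EY,f[2]],2),round(get_time(),2)
E
python3 - <<'E'
from place import *
move_pose(S(-.062,.002,.14),q)
movel(S(-.062,.002,.082),v=.12); wait(.2); print(st())
h=movel(S(-.062,.002,.066),v=.015,until_force=2.5); print(h,st())
np.save('wT4.npy',wristT()); snap('wrist','w_set.png')
z=get_tcp_pos()[2]
h=movel(S(-.027,.002,z),v=.025,until_force=6); print(h,st())
E
```

```text
(array([-61.36,   1.97,  82.76]), array([ 0.42,  0.31, -4.17]), 9.59)
True (array([-62.02,   2.02,  72.24]), array([0.44, 0.49, 2.35]), 10.28)
True (array([-61.89,   2.02,  72.24]), array([-0.25, -0.26,  4.84]), 10.63)
```

It's on the plate (TCP z 72.2, as expected), but the downward preload stopped the slide. I'll ease off a little and slide again.

```bash
python3 - <<'E'
from place import *
for z in (.0724,.0727):
    movel(S(-.062,.002,z),v=.02); wait(.3); print(z,st())
    if st()[1][2]<-1: break
h=movel(S(-.027,.0015,z),v=.025,until_force=7); wait(.2); print(h,st())
np.save('wT5.npy',wristT()); a=snap('wrist','w_in.png')
cv2.imwrite('pics/w_in_c.png',cv2.resize(a[100:330,150:370],(660,690))[:590,:,::-1])
E
```

```text
0.0724 (array([-62.17,   1.96,  72.27]), array([-1.21,  0.61, -1.3 ]), 11.18)
False (array([-27.15,   1.4 ,  72.33]), array([ 0.7 , -1.7 , -3.23]), 12.93)
```

View pics/w_in_c.png

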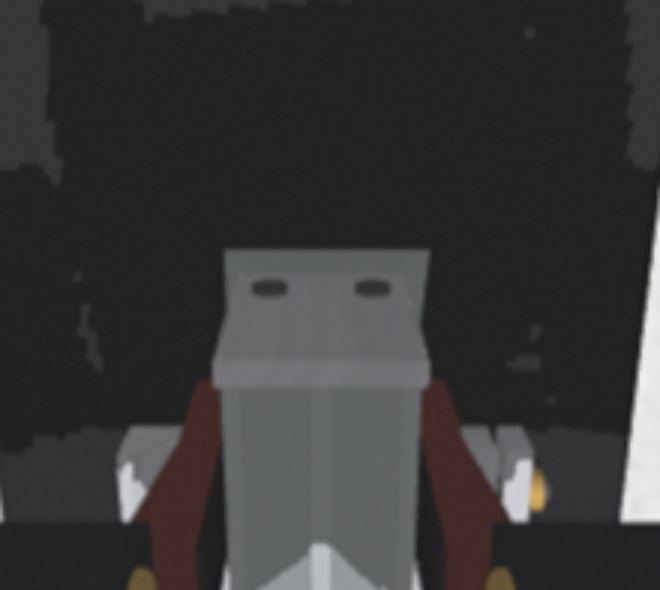

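The nest is started in the way, gripped and straight, with no resistance; its end face is clear for pushing. I'll release it and push from behind with the shut fingers, so it can align itself and lie flat.

```bash
python3 - <<'E'
from place import *
command_gripper(.55); wait(.2); print(st())
movel(S(-.027,.0015,.13),v=.15)
command_gripper(0.0)
movel(S(-.095,.001,.13),v=.15)
h=movel(S(-.095,.001,.067),v=.12,until_force=10); wait(.4); print(h,st())
f0=np.array(get_ft_force())
h=movel(S(-.045,.001,.067),v=.02,until_force=5); print(h,st())
if not h:
    h=movel(S(0.0,.001,.067),v=.012,until_force=8); print(h,st())
f=np.array(get_ft_force())-f0; print('push',-(f[:2]@EX),f)
E
```

```text
(array([-26.97,   1.53,  72.42]), array([-0.51,  0.11, -0.46]), 13.64)
False (array([-94.78,   1.02,  67.37]), array([-0.33, -0.43, -0.59]), 16.7)
False (array([-45.03,   1.01,  67.01]), array([-1.52, -1.06,  0.31]), 19.35)
True (array([-41.28,   0.88,  66.3 ]), array([ 0.3 , -0.34, -0.05]), 20.49)
push -0.6321641582164749 [0.61269874 0.18393062 0.54547424]
```

```bash
cat > push.py <<'E'
from place import *
import sys
def F(n=5):
    v=[]
    for _ in range(n): v.append(np.array(get_ft_force())); wait(.02)
    return np.mean(v,0)
E
python3 - <<'E'
from push import *
x=-.0413
for i in range(12):
    x+=.0004
    movel(S(x,.001,.067),v=.008); wait(.08); f=F(3); print(round(x*1e3,2),st()[0],np.round([f[:2]@EX,f[:2]@EY,f[2]],2))
    if -(f[:2]@EX)>9: break
print(get_time())
E
```

```text
-40.9 [-40.98   1.    66.96] [-1.32 -0.23  0.46]
-40.5 [-40.98   0.99  66.89] [-3.53  0.73  1.63]
-40.1 [-41.02   0.97  66.81] [-5.5   0.56  2.53]
-39.7 [-41.01   0.93  66.74] [-6.09  0.65  3.03]
-39.3 [-41.02   0.93  66.67] [-7.05  0.36  3.28]
-38.9 [-41.07   0.9   66.57] [-7.82  0.38  3.87]
-38.5 [-41.04   0.86  66.51] [-9.61  0.11  4.41]
23.2583
```

It wedges with the TCP at about -41 mm (middle near +1 mm) and the force rises smoothly. Continuing to about 16 N.

```bash
python3 - <<'E'
from push import *
x=-.0385
for i in range(12):
    f=F(4); p=-(f[:2]@EX)-.3; n=np.linalg.norm(f); print(round(x*1e3,2),st()[0],round(p,2),np.round(f,2))
    if p>15.3: break
    x+=.0004 if p<14 else .0002
    movel(S(x,.001,.067),v=.006); wait(.15)
wait(.8); f=F(8); print('held',-(f[:2]@EX)-.3,f,st()[0])
movel(S(-.075,.001,.067),v=.05); wait(.2); print(st())
movel(S(-.075,.001,.14),v=.15)
move_pose(S(-.015,.001,.19),q); wait(.3)
np.save('wT6.npy',wristT()); a=snap('wrist','w_fin.png'); t=snap('top','top2.png'); print(get_time())
cv2.imwrite('pics/fin.png',np.hstack([cv2.resize(a[80:300,150:370],(500,500),interpolation=2),cv2.resize(t[125:250,190:265],(300,500),interpolation=2)])[:,:,::-1])
E
```

```text
-38.5 [-41.05   0.87  66.48] 9.16 [-9.44 -0.75  3.81]
-38.1 [-41.     0.84  66.42] 9.74 [-10.01  -0.92   4.87]
-37.7 [-40.98   0.86  66.35] 11.68 [-11.93  -1.15   5.09]
-37.3 [-40.93   0.85  66.29] 11.66 [-11.93  -1.02   5.8 ]
-36.9 [-40.92   0.79  66.19] 12.93 [-13.21  -1.08   5.88]
-36.5 [-40.92   0.78  66.12] 13.6 [-13.9   -0.98   6.68]
-36.1 [-40.91   0.77  66.04] 14.08 [-14.32  -1.39   6.88]
-35.9 [-40.89   0.76  66.  ] 15.29 [-15.57  -1.18   7.55]
-35.7 [-40.87   0.75  65.98] 15.63 [-15.88  -1.46   7.25]
held 15.708347506664808 [-15.96897278  -1.38913367   7.24761826] [-40.87   0.76  65.99]
(array([-74.74,   1.01,  66.99]), array([-0.05, -0.58, -0.21]), 29.12)
30.5667
```

View pics/fin.png

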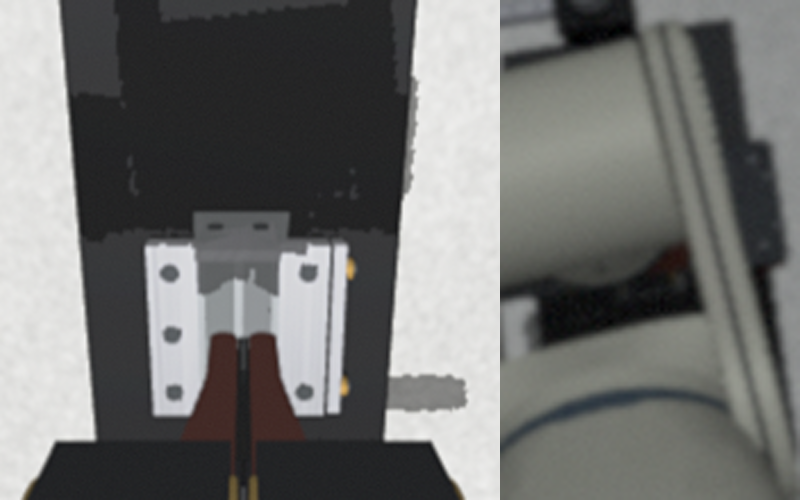

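The nest sits squarely between the strips (end face level with the strip ends, no visible skew); the top view is blocked by the arm. The push carried about 7 N downward, which may have used up part of it as friction. I'll open the jaws for a clear view and check yaw and offset. Then I'll repeat the push to about 16.5 N, raising the z target to keep it horizontal.

```bash
python3 - <<'E'
from push import *
command_gripper(1.0); np.save('wT7.npy',wristT()); a=snap('wrist','w_chk.png'); command_gripper(0.0)
movel(S(-.015,.001,.145),v=.2);movel(S(-.06,.001,.145),v=.2);movel(S(-.06,.0005,.0675),v=.15); wait(.4); f0=F(8); print(st())
x=-.0425;z=.0675
movel(S(x,.0005,z),v=.03,until_force=5)
for i in range(25):
    wait(.12); f=F(4)-f0; p=-(f[:2]@EX); print(round(x*1e3,2),st()[0],round(p,2),np.round(f[2],2))
    if p>16: break
    d=.0012 if p<10 else (.0005 if p<14.5 else .0002)
    x+=d; z+=np.clip(f[2],-2,4)*.00012
    movel(S(x,.0005,z),v=.01)
wait(.6); f=F(8)-f0; print('held',-(f[:2]@EX),f,st())
movel(S(-.075,.0005,z),v=.05)
movel(S(-.075,.0005,.15),v=.2); print(st())
cv2.imwrite('pics/chk.png',cv2.resize(a[140:300,200:320],(450,600),interpolation=2)[:,:,::-1])
E
```

```text
(array([-59.94,   0.51,  67.69]), array([-0.46, -0.63,  0.34]), 35.28)
-42.5 [-42.72   0.48  67.47] -0.5 -0.29
-41.3 [-41.33   0.5   67.45] -0.1 -0.13
-40.1 [-40.25   0.47  67.38] 0.96 -0.25
-38.9 [-40.32   0.43  67.12] 4.94 1.94
-37.7 [-40.38   0.41  67.12] 7.55 3.32
-36.5 [-40.43   0.4   67.16] 11.07 3.74
-36.0 [-40.47   0.37  67.21] 11.13 0.98
-35.5 [-40.49   0.35  67.23] 12.31 1.28
-35.0 [-40.52   0.36  67.25] 13.44 1.84
-34.5 [-40.51   0.35  67.28] 14.54 1.12
-34.3 [-40.53   0.34  67.29] 14.79 0.26
-34.1 [-40.55   0.36  67.3 ] 15.49 1.3
-33.9 [-40.56   0.33  67.31] 15.02 -0.4
-33.7 [-40.56   0.32  67.3 ] 16.15 1.52
held 16.131238348101135 [-16.31591662   0.21704367   1.56036588] (array([-40.53,   0.35,  67.32]), array([-17.12,   1.64,   1.81]), 42.67)
(array([-75.05,   0.47, 149.74]), array([-0.13, -0.61, -1.  ]), 44.19)
```

View pics/chk.png

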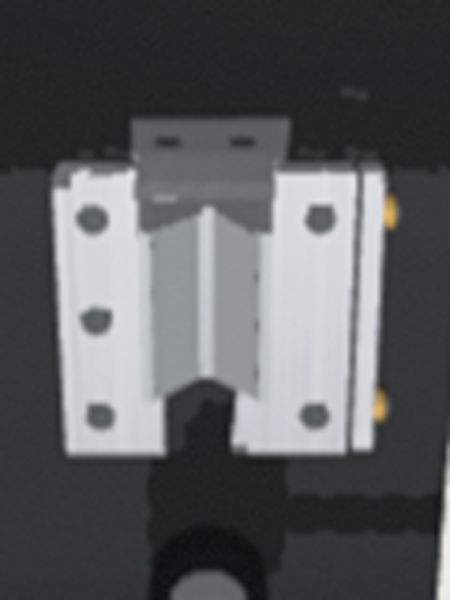

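Jaws-open view: V-groove line from (208,208) to (205,375) in the crop, centred between the strips, with end face and strip ends parallel. I'll check this numerically and hand in.

```bash
python3 - <<'E'
from push import *
T=np.load('wT7.npy')
g=[onz('wrist',(200+u/3.75,140+v/3.75),.089,T)[:2] for u,v in((208,208),(205,375))]
d=g[1]-g[0]; print('yaw rel deg',np.degrees(np.arctan2(d@EY,d@EX)),'y mm',[1e3*(p@EY-y0) for p in g])
e=[onz('wrist',(200+u/3.75,140+v/3.75),.104,T)[:2] for u,v in((153,400),(258,400))]
print('narrow end x',[1e3*(p@EX-x0) for p in e],'y',[1e3*(p@EY-y0) for p in e])
job_done(); print(get_time())
E
```

```text
yaw rel deg -1.0568233595616976 y mm [np.float64(0.5722154869298723), np.float64(-0.32997947265858696)]
narrow end x [np.float64(35.075688570724736), np.float64(35.067270408292714)] y [np.float64(-13.983715769647118), np.float64(13.81170814087415)]
the job is handed in; nothing more can be done
the job is handed in; nothing more can be done
```

I gripped the V-nest on the mat, set it on the granite plate, slid its narrow end into the way, let go and pressed it home from behind with the shut fingers. I then backed the arm clear and handed the job in at about 44 s. `job_done()` gives no verdict, so I can't confirm that it passed.

- **Grip:** the jaws closed to 34.0 mm on the nest and the wrist read about 3.2 N of weight, so it was the right part and well held.
- **Push:** the first push reached 15.7 N, but about 7 N of it also pressed downward. I repeated it with the push kept nearly horizontal, and it held at 16.1 N with the nest staying firm.
- **Position:** the wrist picture taken between the two pushes puts the nest's middle about 2 mm along the stand's x. It is within about 0.6 mm of the centre line.
- **Skew:** the groove measured 1.1° (0.018 rad) off my stand axis. That is under the 0.025 rad limit and about as uncertain as the picture allows; nothing looked crooked by eye.
- **Not checked:** there was no picture after the second push. I could not measure the contact force in the way directly, and the arm blocked the final top view. I did not check the other objects again at the end; no motion met an unexpected contact near them.

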